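# Steady the smoke-detector test board, fit its heads, run the test, tidy up

### The job

Push the rubber wedge, thin end first, under the front edge of the detector test board until the board is level against its stop and the wedge is jammed tight; then fit every detector head to a base of its own, set upright and turned by feel until its hidden lugs drop in and it sits fully home, and once all are home press the test button right down. Put the two mounting brackets away in the fitted tray, boss up and flat on its floor, lengthwise, one to a compartment. Leave the stapler and the sticky notes where they are.

Things in the scene. Friction and masses are not known exactly. Their poses are not given: they have to be found in the camera images.
- stand: dark steel rail, fixed, that carries the detector test board. Origin on the desk under the board's centre; x from the board's front edge to its rear (away from the robot), y along the board to the left. The board is a grey slab 125 mm (x) by 396 mm (y), 12 mm thick, its face 32 mm above the desk when level
- board (a joint): tilt of the test board on its rear pivot (30 mm behind the centre, along y), rad: 0 = level, against the stop; -0.065 = as it stands at first, its front edge drooping 6 mm. It weighs about 2 kg and falls back unless something holds the front edge up
- front_edge (a point): middle of the lower front edge of the board (the edge towards the robot, 396 mm long, along the stand's y). 20 mm above the desk when the board is level, 14 mm at first; the space below is free for 75 mm inwards, except at the two small feet 165 mm either side of the middle
- base_left (a point): left-hand (+y) one of three detector bases in a row on the board: a round white cup 104 mm across, 17 mm high, mouth 68 mm, its rim (68 to 95 mm across) cut by three slots 16 mm wide at 120 degrees for a head's lugs. This point: centre of the base on the board's face; x, y, z as the board's. Each base is screwed down at an angle of its own, not given
- base_middle (a point): middle base, the same, 115 mm from its neighbours. A head set on a base is centred by its spigot (2.5 mm play); with the lugs on the rim the head's underside is 12 mm above this point. It drops 7 mm, to 5 mm, when turned till lugs meet slots (within 3.5 degrees): at most 120 degrees of turn, under a light press of 3 to 10 N
- base_right (a point): right-hand (-y) base, the same (base_left gives the shape, base_middle how a head seats)
- test_button (a joint): travel of the test button, m: 0 = up, 0.006 = fully down, which takes 5 N; springs back
- test_button_top (a point): centre of the top of the grey test button (28 mm across, in a black housing 44 mm across), at the right-hand end of the board 78 mm from the right base, 22 mm above the board's face; pressed downwards
- wedge: black rubber wedge, 110 mm long, 36 mm wide. Origin: centre of its underside; x points to the thin end, z up. 3 mm high at the thin end, rising evenly to 25 mm at 90 mm from it, then a level heel 20 mm long. Lies flat; grip it across the 36 mm at the heel
- wedge_tip (a point): middle of the thin end of the wedge, at desk level. Pushed squarely under the board the wedge meets the edge when the tip is 45 mm in and jams at about 70 mm; pushing takes about 5 to 18 N until then, and it stays where it is left
- head_1: white round smoke-detector head, 94 mm across, 62 mm high, 0.10 to 0.17 kg. Origin: centre of its underside; z up its axis. From below: spigot 63 mm across (0 to 12 mm high), flange 94 mm across (12 to 24 mm), cone to 33 mm, then the round nose to grip, 48 mm across (33 to 62 mm). Stands upright on the desk at first. None when absent: 2 or 3 heads are there
- head_2: second head, the same. Under the flange round the spigot every head has three lugs at 120 degrees, one along the head's own x axis: 11 mm wide, 35 to 45 mm from the axis, 5 to 12 mm above the underside
- head_3: third head, the same as the others (head_1 gives the sizes, head_2 the lugs). Any head fits any base
- tray: grey tray, fixed, 134 mm (x) by 114 mm (y), walls and floor 3 mm, 12 mm high. Two dividers along x make three compartments, each 128 mm by 34 mm inside, centred at y = -37, 0 and +37 mm. Origin: centre of its underside; z up
- bracket_1: aluminium mounting bracket: flat bar 110 mm (its x) by 24 mm, 6 mm thick, with a boss in the middle 30 mm long, 24 mm wide, rising to 21 mm. 0.06 kg. Origin: centre of its underside, z up; lies boss up on the desk. Grip the boss (across it or by its ends); either bracket, either end first, fits any compartment
- bracket_2: second bracket, the same
- note_block: block of sticky notes, 75 x 75 x 22 mm, origin centre of its underside; leave it alone
- stapler: stapler, 32 x 125 x 44 mm, long side along its y, origin centre of its underside; leave it alone
Mind the look-alikes: they are no part of the job. What is shaped like the head_1 but pink is not meant.

How it is judged (in metres and radians):
On the way, in this order (a step that is already met when the one before it is completed fails the run):
1. the board is level against its stop, held up by the jammed wedge (value of joint board above -0.01 rad and contact force between wedge and stand above 1.5 N), for 0.3 s.
2. every detector head present is fully home on a base (((z of head_1 in the frame of base_left below 0.0085 m and horizontal distance between head_1 and base_left below 0.005 m and angle between head_1's own z axis and vertical below 0.06 rad) or (z of head_1 in the frame of base_middle below 0.0085 m and horizontal distance between head_1 and base_middle below 0.005 m and angle between head_1's own z axis and vertical below 0.06 rad) or (z of head_1 in the frame of base_right below 0.0085 m and horizontal distance between head_1 and base_right below 0.005 m and angle between head_1's own z axis and vertical below 0.06 rad)) and ((z of head_2 in the frame of base_left below 0.0085 m and horizontal distance between head_2 and base_left below 0.005 m and angle between head_2's own z axis and vertical below 0.06 rad) or (z of head_2 in the frame of base_middle below 0.0085 m and horizontal distance between head_2 and base_middle below 0.005 m and angle between head_2's own z axis and vertical below 0.06 rad) or (z of head_2 in the frame of base_right below 0.0085 m and horizontal distance between head_2 and base_right below 0.005 m and angle between head_2's own z axis and vertical below 0.06 rad)) and ((z of head_3 in the frame of base_left below 0.0085 m and horizontal distance between head_3 and base_left below 0.005 m and angle between head_3's own z axis and vertical below 0.06 rad) or (z of head_3 in the frame of base_middle below 0.0085 m and horizontal distance between head_3 and base_middle below 0.005 m and angle between head_3's own z axis and vertical below 0.06 rad) or (z of head_3 in the frame of base_right below 0.0085 m and horizontal distance between head_3 and base_right below 0.005 m and angle between head_3's own z axis and vertical below 0.06 rad))), for 0.3 s.
3. the test button is pressed down (value of joint test_button above 0.0045 m), for 0.1 s.
At the end, for the whole second after the job is handed in: board level (within 0.010 rad) and carried by the wedge (over 1.5 N); each head present on a base: centred within 5 mm, upright within 0.06 rad, underside under 8.5 mm above the board; both brackets flat on the tray's floor, lengthwise, one to a compartment; all at rest (all of step 1 and all of step 2 and z of each of bracket_1, bracket_2 in the frame of tray below 0.006 m and x of bracket_1 in the frame of tray between -0.012 and 0.012 m and angle between the x axis of each of bracket_1, bracket_2 and the x axis of tray, either way round below 0.15 rad and angle between each of bracket_1, bracket_2's own z axis and vertical below 0.06 rad and y of bracket_1 in the frame of tray between -0.045 and 0.045 m and x of bracket_2 in the frame of tray between -0.012 and 0.012 m and y of bracket_2 in the frame of tray between -0.045 and 0.045 m and linear speed of each of head_1, head_2, head_3, bracket_1, bracket_2 below 0.02 m/s); the robot touches nothing.
It fails at once if the stapler is shifted by more than 3 cm (distance of stapler from where it was at the start of the episode above 0.03 m).
It fails at once if the note block is shifted by more than 3 cm (distance of note_block from where it was at the start of the episode above 0.03 m).
Of head_1, head_2, head_3 only 2 to 3 are there at a start; the rules pass over those that are not, and their reading is None.
At some moment in a run one of head_1, head_2, head_3, bracket_1, bracket_2 may be knocked a few centimetres aside while the robot is not near it.
Once in a run the grip may slacken for a moment while it holds something.
It also fails if it takes over 210 s, if anything falls off the work surface, if the arm or the gripper's body presses on something with over 40 N, if the wrist force passes 120 N, or if a joint passes its speed limit or range.

### The arm

A 6-joint arm with a two-finger parallel gripper is mounted at the origin on the work surface; the furniture and walls round the work are solid. World frame = base frame: x ahead of the robot, y to its left, z up, the work surface at z = 0. Lengths are in mm, angles in rad, forces in N, time in s.
With the tool pointing down it reaches from about 375 to 900 mm from the base axis. Payload 3.1 kg.
Tool frame: the origin (TCP) lies at the very end of the fingers, on their centre line; the grasp point (between the pads) lies 19 mm behind it (manip.grasp_offset is the distance from the TCP to the grasp point, in mm); z points along the fingers, y is the line along which they close (so a half turn about z gives the same grasp; the last joint's range is limited). The gripper opens to 85 mm and grips with 20 to 120 N. Pads are 22 mm wide; open, the fingers measure 114 mm over their backs; the gripper's body (76 mm by 85 mm) begins 54 mm behind the grasp point. The pads swing forward as they close: fully open they stand 13 mm farther back than shut.
Start: joints at [0.923, 0.527, 1.433, -0, 1.181, -0.178], TCP at [282.343, 557.565, 231.31] pointing down, gripper open.
Joint ranges: [-3.08, 3.08], [-0.75, 2.2], [0.22, 2.44], [-1.43, 4.57], [0, 2.65], [-2.85, 2.85]. Speed limits (rad/s): [2.79, 2.79, 3.14, 3.14, 3.14, 3.14].

### API

Orientations are given as a unit quaternion [w, x, y, z].
In Python, from cell import manip gives the robot as it stands.
- The arm moves only by the tool apply_moves, never from a script. Its argument "motion" is a list that holds one entry, the list of rows, each a list of 7 numbers: the shift along the tool's x, y, z in mm, then the turn, a rotation vector about the tool's x, y, z in degrees, then the opening in per cent of the stroke, from 0 (shut) to 100 (fully open). A call has 1 to 10 rows; each row shifts and turns the commanded pose from where the row before left it, along the tool's axes as they then stand; what a row does not reach is not made up. A row lasts 1/10 s, in which the tool goes at most 50 mm and 8.59 degrees, less where a joint would pass 70% of its speed; a pose out of reach is approached as far as the arm can. A call with a gripper value outside its range is refused whole. The fingers move at their own pace and stop on an object; "newtons" is the grip in N (left out, the last holds). Time passes only in rows, so rows that do not move let the fingers close. It gives the time, the measured TCP pose, the force, the opening and the grip force at its end, in the units of the state.
- manip.sense(): the state, without advancing time (a new reading comes with each control period).
- manip.read_camera(name): name is "scene" or "top" or "wrist"; returns the picture (420x560x3 uint8, red, green, blue); there is no depth.
- manip.camera_model(name): a dict with "mtx" (3x3 intrinsics, pixels), "k1" (the pictures are not rectified: a ray, as slopes to the right and down, at radius r is drawn at 1 + k1 r^2 times it, then the intrinsics apply), "rvec" (rotation vector, rad) and "tvec" (3), from world to camera coordinates, as OpenCV has them; the wrist camera has in their place "T_tool_cam" (4x4, takes a point from camera to tool coordinates, whose origin is the TCP and whose axes are the flange's). Camera axes: x right, y down, z forward; pixel columns grow to the right and rows downward; lengths in mm; the calibration is good to about 2 mm. A picture is of the moment at which its call begins: read the wrist's pose just before it. camera_model takes no time and is no camera call.
- manip.job_done(): hands the job in; it is judged then, once.
The state is a dict: "time_s": time; "q": joint angles; "joint_velocities": joint speeds; "effort": joint torques, N m; "tool_pos": TCP position; "orientation": TCP orientation; "wrist_force": force on the tool from outside, world axes, zero at the start; "ft_torque": the same for the moment, N m; "opening": opening from 0.0 (shut) to 1.0 (fully open); "grasp_force": force on a finger pad.
Only numpy, scipy, OpenCV 4.12 (cv2) and the standard library are available. Lean on these libraries where they do the work, as an engineer would, in place of code of your own. Each camera call takes 0.05 s, during which the arm holds its last target. There are 200 camera calls.

## Working session

There is one attempt and no reset: what is moved stays moved. The work goes in short steps, Python scripts to look and compute and a tool call to move; the robot and the scene stay as the last step left them, time stands still between calls to the robot, and variables do not carry over. Pictures are saved under pics/ and viewed, at most 16 in all, crops included, and the job is handed in when it is done.

Besides the shell and the picture viewer there is one more tool, called after "Request:" as a command line: name --argument value ..., lists and objects as JSON in quotes. apply_moves: Moves the arm, as the interface text tells. Its arguments: {"type":"object","properties":{"motion":{"type":"array","items":{"type":"array","items":{"type":"array","items":{"type":"number"}}}},"newtons":{"type":"number"}},"required":["motion"]}

```bash
mkdir -p pics; ls; python3 - <<'E'
from cell import manip
import cv2
print(manip.sense()); print(manip.grasp_offset)
for n in("scene","top"):
    im=manip.read_camera(n); cv2.imwrite(f"pics/{n}0.png",cv2.resize(im[:,:,::-1],(800,600),interpolation=cv2.INTER_CUBIC)); print(n,manip.camera_model(n))
print(manip.camera_model("wrist"))
E
```

```text
pics
{'time_s': 0.0, 'q': array([ 9.23544550e-01,  5.28428753e-01,  1.43390281e+00, -2.50465752e-06,
        1.18138321e+00, -1.78472232e-01]), 'joint_velocities': array([-0.00123614,  0.00090268, -0.00119195, -0.00165648,  0.00051811,
        0.00031351]), 'effort': array([-1.41131910e-03, -4.42364001e+01, -1.78018391e+01, -2.90959870e-04,
        8.34396196e-03,  2.47252373e-06]), 'tool_pos': array([281.89742301, 557.02046603, 230.35643476]), 'orientation': array([-4.24669665e-04,  2.32248892e-01,  9.72655811e-01, -9.72367379e-04]), 'wrist_force': array([ 0.03738308, -0.73526049, -0.90439123]), 'ft_torque': array([ 0.04567837,  0.00121267, -0.01307752]), 'grasp_force': 0.0, 'opening': 0.9980139868119908}
18.700000000000003
scene {'mtx': array([[440.07794925,   0.        , 268.20093881],
       [  0.        , 440.07794925, 205.33284869],
       [  0.        ,   0.        ,   1.        ]]), 'k1': -0.09677776133795035, 'rvec': array([ 2.34473571,  0.98561274, -0.34454837]), 'tvec': array([-261.40339213, -235.95678091, 1301.61851236])}
top {'mtx': array([[530.0697843 ,   0.        , 277.46153697],
       [  0.        , 530.0697843 , 214.11608118],
       [  0.        ,   0.        ,   1.        ]]), 'k1': -0.17322289198198462, 'rvec': array([ 2.03524658, -2.19004455,  0.23118203]), 'tvec': array([  -9.24649348,  435.83879593, 1350.2438493 ])}
{'mtx': array([[298.32104411,   0.        , 282.78068237],
       [  0.        , 298.32104411, 210.1536568 ],
       [  0.        ,   0.        ,   1.        ]]), 'k1': -0.05361820531455329, 'T_tool_cam': array([[ 4.38556983e-04, -9.51673666e-01, -3.07110797e-01,
         7.85025351e+01],
       [ 9.99999604e-01,  1.79690993e-04,  8.71182732e-04,
        -3.51889063e-01],
       [-7.73896620e-04, -3.07111057e-01,  9.51673368e-01,
        -1.42474908e+02],
       [ 0.00000000e+00,  0.00000000e+00,  0.00000000e+00,
         1.00000000e+00]])}
```

View pics/scene0.png

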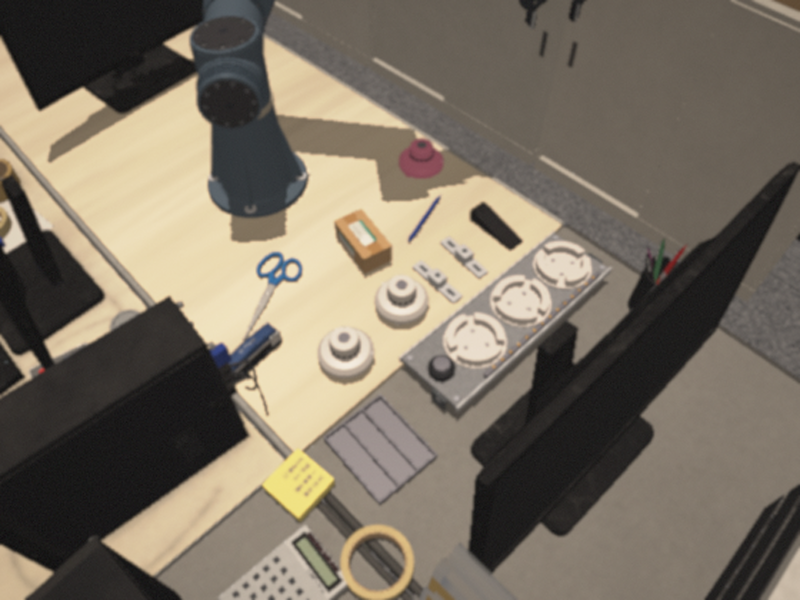

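View pics/top0.png

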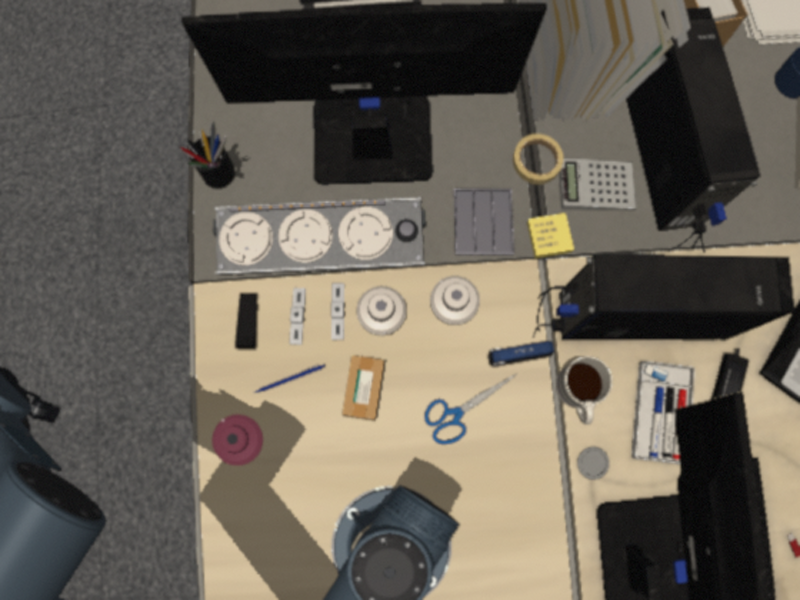

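```bash
cat > h.py <<'E'
from cell import manip
import numpy as np, cv2
from scipy.spatial.transform import Rotation as R
def Rq(q): return R.from_quat(np.roll(q,-1))
def cam(n,st=None):
    m=manip.camera_model(n)
    if n=="wrist":
        st=st or manip.sense(); T=np.eye(4); T[:3,:3]=Rq(st["orientation"]).as_matrix(); T[:3,3]=st["tool_pos"]
        W=T@m["T_tool_cam"]; return m,W[:3,:3],W[:3,3]
    Rc=cv2.Rodrigues(m["rvec"])[0]; return m,Rc.T,-Rc.T@m["tvec"]
def w(n,u,v,z,st=None,s=1.0):
    "pixel (in picture enlarged s) -> world at height z"
    m,Rw,c=cam(n,st); p=cv2.undistortPoints(np.array([[[u/s,v/s]]],float),m["mtx"],np.array([m["k1"],0,0,0.]))[0,0]
    d=Rw@np.array([p[0],p[1],1]); return c+d*(z-c[2])/d[2]
def px(n,P,st=None):
    m,Rw,c=cam(n,st); return cv2.projectPoints(np.array([P],float),cv2.Rodrigues(Rw.T)[0],-Rw.T@c,m["mtx"],np.array([m["k1"],0,0,0.]))[0][0,0]
def yaw(st): return np.degrees(np.arctan2(*Rq(st["orientation"]).as_matrix()[[1,0],[0,0]]))
def delta(P,ya,st=None):
    "tool-frame shift to P (TCP) and turn about tool z to make tool x point at world yaw ya (deg), tool down"
    st=st or manip.sense(); M=Rq(st["orientation"]).as_matrix()
    t=np.radians(ya); Rt=np.array([[np.cos(t),np.sin(t),0],[np.sin(t),-np.cos(t),0],[0,0,-1]])
    return np.round(M.T@(np.array(P)-st["tool_pos"]),1), np.round(np.degrees(R.from_matrix(M.T@Rt).as_rotvec()),2)
def snap(name,crop=None,s=1.4):
    st=manip.sense(); im=manip.read_camera("wrist" if name.startswith("w") else "top" if name.startswith("t") else "scene")[:,:,::-1]
    if crop: im=im[crop[1]:crop[3],crop[0]:crop[2]]
    cv2.imwrite(f"pics/{name}.png",cv2.resize(im,None,fx=s,fy=s,interpolation=cv2.INTER_CUBIC)); return st
E
python3 - <<'E'
from h import *
k=1/0.7
for nm,u,v,z in [("base_l",246,238,49-3),("base_m",305,235,46),("base_r",366,232,46),("btn",406,229,53),("wedge",247,321,15),("wtop",247,293,12),("wbot",246,349,12),
 ("br1a",299,288,6),("br1b",296,343,6),("br2a",338,283,6),("br2b",337,339,6),("h1",381,306,62),("h2",457,296,62),("trayTL",456,188,12),("trayTR",511,189,12),("trayBL",455,253,12),("trayBR",513,255,12),
 ("bdFL",217,273,29),("bdFR",424,263,29),("bdRL",216,207,33),("bdRR",421,199,33),("note",551,234,22),("stap",520,353,44)]:
    print(nm,w("top",u,v,z,s=k).round(0))
for n,P in [("stand",(0,0,0))]: pass
print("yaw",yaw(manip.sense()))
t=manip.read_camera("top")[:,:,::-1]; a=cv2.resize(t[180:260,140:280],None,fx=5.7,fy=5.7,interpolation=cv2.INTER_CUBIC)[:300*2]
s=manip.read_camera("scene")[:,:,::-1]; b=cv2.resize(s[130:190,280:400],None,fx=6.6,fy=6.6,interpolation=cv2.INTER_CUBIC)[:,:798]
cv2.imwrite("pics/c1.png",cv2.resize(np.vstack([cv2.resize(a,(798,456)),cv2.resize(b,(798,396))]),(560,598)))
E
```

```text
base_l [586. 234.  46.]
base_m [583. 121.  46.]
base_r [580.   6.  46.]
btn [578. -70.  53.]
wedge [432. 242.  15.]
wtop [487. 241.  12.]
wbot [379. 247.  12.]
br1a [491. 141.   6.]
br1b [385. 152.   6.]
br2a [495.  66.   6.]
br2b [387.  74.   6.]
h1 [432. -13.  62.]
h2 [ 441. -153.   62.]
trayTL [ 669. -176.   12.]
trayTR [ 660. -284.   12.]
trayBL [ 537. -162.   12.]
trayBR [ 525. -273.   12.]
bdFL [526. 295.  29.]
bdFR [ 516. -100.   29.]
bdRL [658. 293.  33.]
bdRR [ 643. -104.   33.]
note [ 559. -350.   22.]
stap [ 330. -261.   44.]
yaw 153.13936429627807
```

View pics/c1.png

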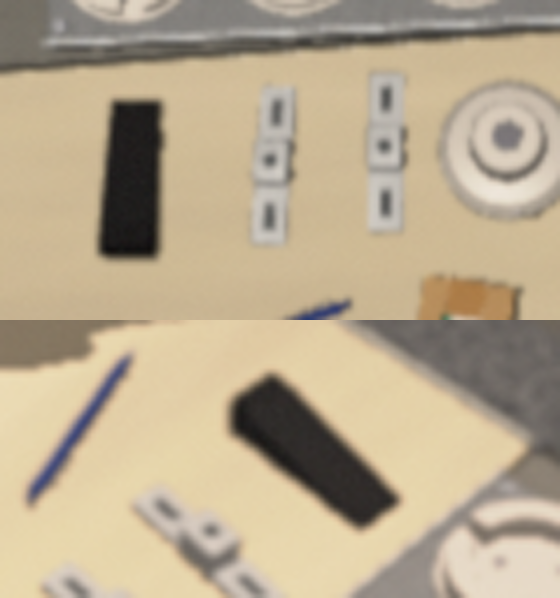

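```bash
cat >> h.py <<'E'
def go(P,ya,st=None):
    "turn first (rotvec), then shift in the turned tool frame"
    st=st or manip.sense(); M=Rq(st["orientation"]).as_matrix(); t=np.radians(ya)
    Rt=np.array([[np.cos(t),np.sin(t),0],[np.sin(t),-np.cos(t),0],[0,0,-1]])
    print("turn",np.round(np.degrees(R.from_matrix(M.T@Rt).as_rotvec()),2),"shift",np.round(Rt.T@(np.array(P,float)-st["tool_pos"]),1),"F",st["wrist_force"].round(1),"op",round(st["opening"]*85,1),"t",round(st["time_s"],1))
E
python3 -c "
from h import *
go((390,246,110),177)"
```

```text
turn [ -0.07  -0.03 -23.86] shift [-124.1 -305.2  120.7] F [ 0.2  0.5 -0.2] op 84.9 t 0.2
```

Request:
apply_moves --motion '[[[0,0,0,0,0,-8,70],[0,0,0,0,0,-8,70],[0,0,0,0,0,-7.9,70],[-17,-42,17,0,0,0,70],[-17,-42,17,0,0,0,70],[-17,-42,17,0,0,0,70],[-17,-42,17,0,0,0,70],[-17,-42,17,0,0,0,70],[-17,-42,17,0,0,0,70],[-17,-42,17,0,0,0,70]]]' --newtons 40

```text
time_s: 1.2
tool_pos: [386.5, 256.3, 111.9]
orientation: [0.0, 0.026, 1.0, 0.0]
wrist_force: [1.0, -0.2, -0.3]
opening: 0.698
grasp_force: 0.0
```

```bash
python3 -c "
from h import *
st=snap('w1'); print(st['tool_pos']); go((390,246,30),177)"
```

```text
[386.54371255 256.3416859  111.93057962]
turn [-0.25 -0.21 -0.18] shift [-3.2 -4.4 79.7] F [-0.5 -3.8 -1.1] op 59.4 t 1.2
```

View pics/w1.png

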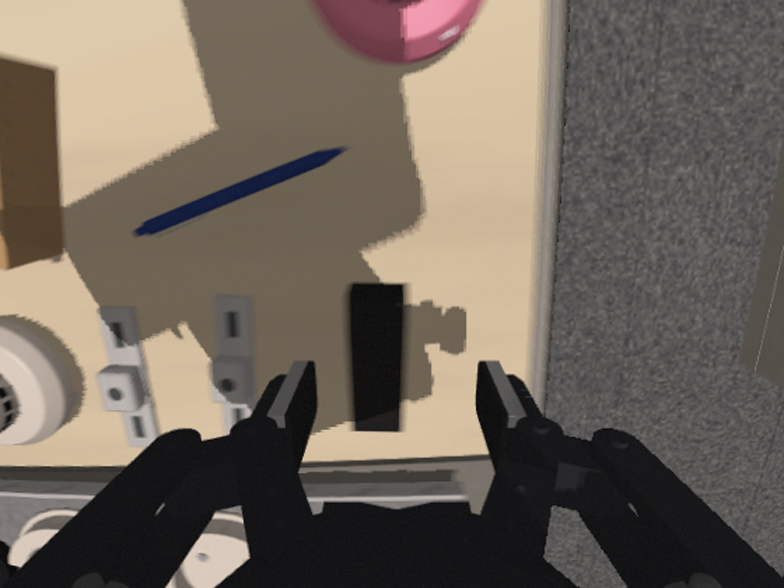

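```bash
python3 -c "
from h import *
st=manip.sense(); s0=dict(st); s0['tool_pos']=np.array([386.54,256.34,111.93])
for u,v,z in [(350,285,25),(405,285,25),(353,430,3),(401,431,3)]: print(w('wrist',u,v,z,s0,1.4).round(1))
go((390,246,4),177)"
```

```text
[374.7 230.   25. ]
[376.4 261.5  25. ]
[488.2 219.5   3. ]
[490.8 253.5   3. ]
turn [-0.25 -0.21 -0.18] shift [ -3.2  -4.4 105.7] F [-0.5 -3.8 -1.1] op 59.4 t 1.2
```

Request:
apply_moves --motion '[[[-1,-4.5,25,0,0,1,70],[0,0,45,0,0,0,70],[0,0,25,0,0,0,70],[0,0,11,0,0,0,70],[0,0,0,0,0,0,30],[0,0,0,0,0,0,30],[0,0,0,0,0,0,30],[0,0,0,0,0,0,30]]]' --newtons 60

```text
time_s: 2.05
tool_pos: [387.5, 253.7, 7.4]
orientation: [0.001, 0.034, 0.999, 0.0]
wrist_force: [0.1, -0.5, -1.5]
opening: 0.405
grasp_force: 59.3
```

```bash
python3 -c "
from h import *
st=manip.sense(); print(st['tool_pos'],yaw(st),st['grasp_force']); go((388,205,9),178.5)"
```

```text
[387.54303565 253.74009087   7.43853052] 176.06068485658784 59.29411000572145
turn [ 0.06  0.14 -2.44] shift [ -1.7 -48.7  -1.6] F [ 0.1 -0.5 -1.5] op 34.4 t 2.0
```

Request:
apply_moves --motion '[[[0,0,-4,0,0,0,30],[0,-16,0,0,0,-2.5,30],[0,-16,0,0,0,0,30],[0,-16.5,0,0,0,0,30],[-17,0,0,0,0,0,30],[-17,0,0,0,0,0,30],[-17,0,2,0,0,0,30],[-17,0,2,0,0,0,30],[0,0,0,0,0,0,30]]]'

```text
time_s: 2.95
tool_pos: [456.6, 203.3, 7.1]
orientation: [0.003, 0.013, 1.0, 0.001]
wrist_force: [-0.2, -0.5, -0.9]
opening: 0.404
grasp_force: 59.5
```

```bash
python3 -c "
from h import *
st=manip.sense(); print(st['tool_pos'],yaw(st),st['grasp_force']); go((493.5,205,7),178.5)"
```

```text
[456.58970891 203.32490237   7.05149922] 178.4857903817287 59.474880918860435
turn [ 0.08  0.34 -0.01] shift [-36.9   2.6   0.1] F [-0.2 -0.5 -0.9] op 34.3 t 3.0
```

Request:
apply_moves --motion '[[[-5,0,0,0,0,0,30],[-5,0,0,0,0,0,30],[-4,0,0,0,0,0,30],[-4,0,0,0,0,0,30],[-4,0,0,0,0,0,30],[-4,0,0,0,0,0,30],[-3,0,0,0,0,0,30],[-3,0,0,0,0,0,30],[0,0,0,0,0,0,30]]]'

```text
time_s: 3.85
tool_pos: [468.2, 201.9, 6.9]
orientation: [-0.016, 0.012, 1.0, -0.002]
wrist_force: [-21.1, 4.3, 22.1]
opening: 0.407
grasp_force: 61.8
```

Request:
apply_moves --motion '[[[-2,0,0,0,0,0,30],[0,0,0,0,0,0,30]]]'

```text
time_s: 4.05
tool_pos: [468.5, 201.7, 6.9]
orientation: [-0.017, 0.012, 1.0, -0.002]
wrist_force: [-23.1, 5.7, 24.6]
opening: 0.407
grasp_force: 62.0
```

```bash
python3 -c "
from h import *
st=manip.sense(); print(st['tool_pos'],yaw(st),st['wrist_force'],st['ft_torque'],st['joint_velocities'].round(3)); go((493.5,205,7),178.5)
st=snap('w2')"
```

```text
[468.53306784 201.73995449   6.87234955] 178.59914973469847 [-23.13308264   5.71996954  24.60681589] [0.8905844  3.50438238 0.08460444] [ 0.001  0.001  0.002 -0.001 -0.006  0.003]
turn [-0.29 -1.97  0.1 ] shift [-24.9   3.9  -0.1] F [-23.1   5.7  24.6] op 34.6 t 4.0
```

View pics/w2.png

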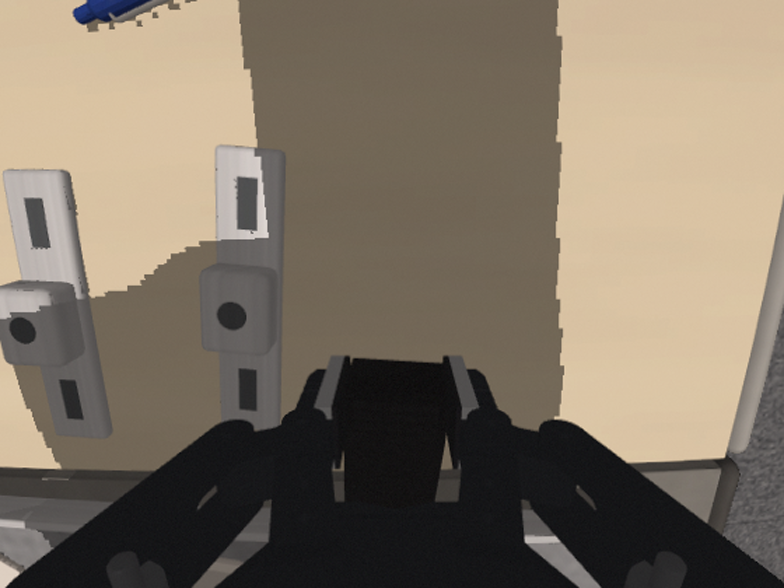

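Request:
apply_moves --motion '[[[0,0,-2,0,0,0,30],[0,0,-2,0,0,0,30],[0,0,0,0,0,0,30]]]'

```text
time_s: 4.4
tool_pos: [477.8, 201.6, 9.2]
orientation: [-0.008, 0.012, 1.0, -0.001]
wrist_force: [-7.0, 0.8, -3.7]
opening: 0.407
grasp_force: 59.8
```

Request:
apply_moves --motion '[[[-3,0,0,0,0,0,30],[-3,0,0,0,0,0,30],[0,0,0,0,0,0,30]]]'

```text
time_s: 4.7
tool_pos: [484.7, 201.3, 8.8]
orientation: [-0.008, 0.012, 1.0, -0.001]
wrist_force: [-6.2, 0.2, -4.5]
opening: 0.406
grasp_force: 59.7
```

Request:
apply_moves --motion '[[[-3,0,0,0,0,0,30],[-3,0,0,0,0,0,30],[-3,0,0,0,0,0,30],[0,0,0,0,0,0,30]]]'

```text
time_s: 5.1
tool_pos: [490.0, 200.9, 7.9]
orientation: [-0.012, 0.012, 1.0, -0.002]
wrist_force: [-10.8, 0.9, -4.9]
opening: 0.403
grasp_force: 60.1
```

Request:
apply_moves --motion '[[[-4,0,0,0,0,0,30],[-4,0,0,0,0,0,30],[-3,0,0,0,0,0,30],[0,0,0,0,0,0,30]]]'

```text
time_s: 5.5
tool_pos: [492.7, 200.4, 7.1]
orientation: [-0.02, 0.012, 1.0, -0.003]
wrist_force: [-20.7, 1.5, -0.3]
opening: 0.405
grasp_force: 60.8
```

Request:
apply_moves --motion '[[[-4,0,-1,0,0,0,30],[-4,0,0,0,0,0,30],[0,0,0,0,0,0,30]]]'

```text
time_s: 5.8
tool_pos: [494.3, 199.6, 7.1]
orientation: [-0.027, 0.013, 1.0, -0.004]
wrist_force: [-28.2, 1.4, 1.0]
opening: 0.405
grasp_force: 61.3
```

```bash
python3 -c "
from h import *
t=manip.read_camera('scene')[:,:,::-1]
cv2.imwrite('pics/s2.png',cv2.resize(t[150:300,270:450],None,fx=4,fy=4,interpolation=cv2.INTER_CUBIC))"
```

```text
(no output)
```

View pics/s2.png

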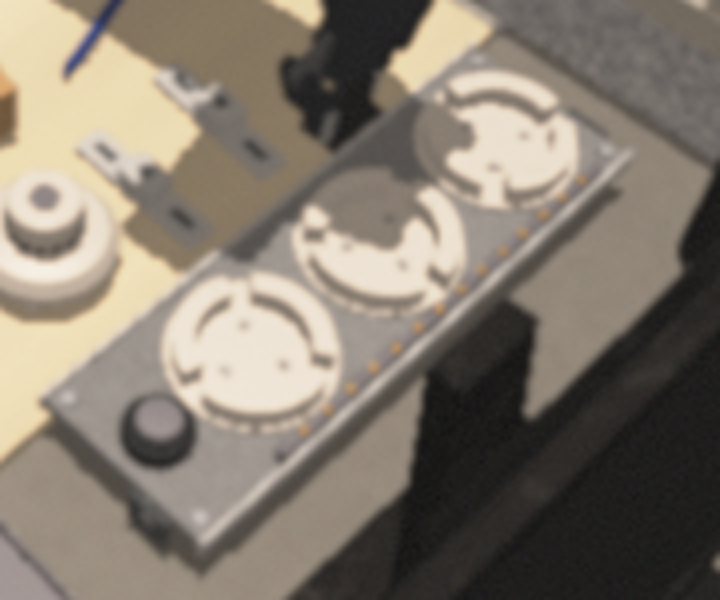

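Request:
apply_moves --motion '[[[8,0,0,0,0,0,30],[8,0,0,0,0,0,30],[6,0,0,0,0,0,30],[2,0,0,0,0,0,30],[0,0,0,0,0,0,62],[0,0,0,0,0,0,62],[0,0,0,0,0,0,62],[0,0,0,0,0,0,62]]]'

```text
time_s: 6.65
tool_pos: [496.9, 202.3, 12.2]
orientation: [0.001, 0.013, 1.0, 0.0]
wrist_force: [0.1, -0.9, -0.1]
opening: 0.624
grasp_force: 0.0
```

```bash
python3 -c "
from h import *
st=manip.sense(); print(st['tool_pos'],yaw(st),st['wrist_force'])
for n,P in [('h1',(432,-13,200))]: go(P,178)"
```

```text
[496.90820114 202.3030278   12.15815571] 178.56619154133483 [ 0.1434078  -0.94906219 -0.05418302]
turn [0.02 0.07 0.57] shift [  57.4 -217.4 -187.8] F [ 0.1 -0.9 -0.1] op 53.0 t 6.7
```

Request:
apply_moves --motion '[[[0,0,-35,0,0,0,62],[0,0,-48,0,0,0,75],[0,-30,-38,0,0,0,75],[0,-46,-18,0,0,0.5,75],[0,-48,-9,0,0,0,75],[0,-48,0,0,0,0,75],[0,-30,0,0,0,0,75],[0,0,0,0,0,0,75],[0,0,0,0,0,0,75]]]'

```text
time_s: 7.55
tool_pos: [490.5, -0.2, 159.9]
orientation: [0.0, 0.018, 1.0, 0.0]
wrist_force: [-0.3, 1.2, 0.2]
opening: 0.751
grasp_force: 0.0
```

```bash
python3 -c "
from h import *
st=snap('w3'); print(st['tool_pos'],st['time_s']); np.save('w3.npy',np.r_[st['tool_pos'],st['orientation']])
t=manip.read_camera('top')[:,:,::-1]
cv2.imwrite('pics/t3.png',t)"
```

```text
[ 4.90460301e+02 -2.18634854e-01  1.59859778e+02] 7.55
```

View pics/w3.png

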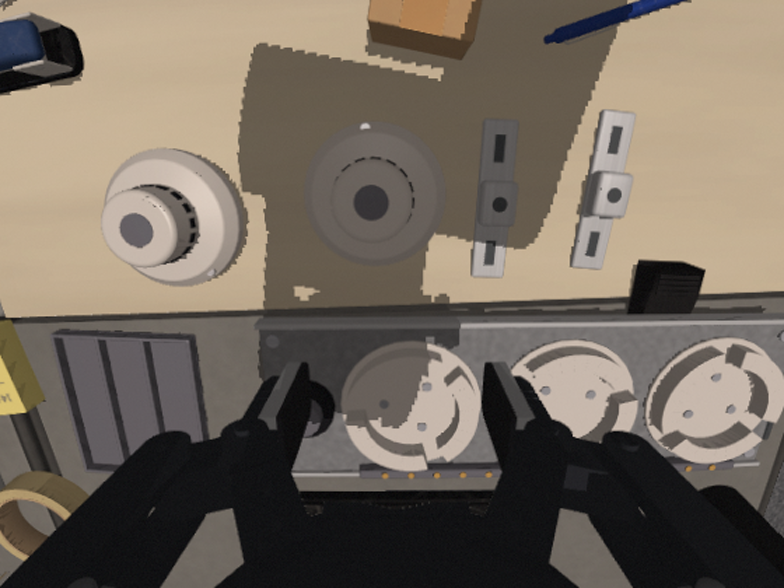

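```bash
python3 -c "
from h import *
a=np.load('w3.npy'); st=dict(tool_pos=a[:3],orientation=a[3:])
for nm,u,v,z in [('h1nose',371,202,62),('h1fl',374,193,24),('h1led',365,127,22),('h2nose',136,230,62),('h2fl',173,217,24),('h2led',212,272,22),('baseR',411,407,49),('bR_l',342,407,49),('bR_r',480,407,49),('bR_t',413,342,49),('bR_b',411,471,49),('baseM_t',574,340,49),('baseM_l',508,400,49),('baseM_r',636,395,49),
('tTL',56,331,12),('tTR',193,336,12),('tBL',87,470,12),('tBR',210,472,12),('br1T',617,112,6),('br1B',587,267,6),('br2T',500,120,6),('br2B',487,276,6),('br1boss',613,195,21),('br2boss',499,205,21),('wheel',672,262,25),('edge',360,321,32),('edge2',700,319,32)]:
    print(nm,w('wrist',u,v,z,st,1.4).round(1))
go((432,-13,30),178)"
```

```text
h1nose [434.2 -12.5  62. ]
h1fl [432.  -12.5  24. ]
h1led [391.2 -16.3  22. ]
h2nose [ 444.3 -151.8   62. ]
h2fl [ 441.9 -148.4   24. ]
h2led [ 481.5 -128.9   22. ]
baseR [577.2   7.1  49. ]
bR_l [575.5 -41.3  49. ]
bR_r [579.2  55.7  49. ]
bR_t [527.4   9.6  49. ]
bR_b [632.9   5.8  49. ]
baseM_t [530.2 117.4  49. ]
baseM_l [574.4  75.2  49. ]
baseM_r [574.9 166.9  49. ]
tTL [ 526.3 -267.7   12. ]
tTR [ 533.7 -157.2   12. ]
tBL [ 659.8 -281.    12. ]
tBR [ 662.  -167.9   12. ]
br1T [384.8 151.5   6. ]
br1B [491.6 141.    6. ]
br2T [388.5  72.6   6. ]
br2B [495.9  66.7   6. ]
br1boss [438.3 146.9  21. ]
br2boss [442.8  70.1  21. ]
wheel [484.8 192.8  25. ]
edge [517.9 -26.3  32. ]
edge2 [525.7 216.5  32. ]
turn [ 0.02 -0.    0.09] shift [ 57.7 -16.1 129.5] F [ 0.4  0.3 -0.2] op 64.0 t 7.7
```

Request:
apply_moves --motion '[[[30,-8,0,0,0,0,75],[27,-8,10,0,0,0,75],[0,0,40,0,0,0,75],[0,0,40,0,0,0,75],[0,0,25,0,0,0,75],[0,0,12,0,0,0,75],[0,0,0,0,0,0,75],[0,0,0,0,0,0,40],[0,0,0,0,0,0,40],[0,0,0,0,0,0,40]]]' --newtons 40

```text
time_s: 8.65
tool_pos: [433.6, -13.8, 33.1]
orientation: [0.001, 0.017, 1.0, -0.0]
wrist_force: [-0.5, -0.1, -1.3]
opening: 0.551
grasp_force: 41.2
```

```bash
python3 -c "
from h import *
st=manip.sense(); print(st['tool_pos'],yaw(st),st['grasp_force'],st['wrist_force']); go((580,6.8,32+60),178)"
```

```text
[433.62747012 -13.80503741  33.12464512] 178.07992979472195 41.19535982608795 [-0.53674583 -0.08504891 -1.27105667]
turn [-0.03  0.11  0.08] shift [-145.6   25.7  -58.9] F [-0.5 -0.1 -1.3] op 46.8 t 8.7
```

Request:
apply_moves --motion '[[[0,0,-35,0,0,0,40],[0,0,-35,0,0,0,40],[-36,6,0,0,0,0,40],[-36,6,0,0,0,0,40],[-37,7,0,0,0,0,40],[-36,6.5,0,0,0,0,40],[0,0,0,0,0,0,40],[0,0,0,0,0,0,40]]]'

```text
time_s: 9.45
tool_pos: [578.6, 6.8, 102.5]
orientation: [-0.0, 0.017, 1.0, -0.0]
wrist_force: [-1.3, -0.0, -1.4]
opening: 0.551
grasp_force: 42.0
```

```bash
python3 -c "
from h import *
st=snap('w4'); print(st['tool_pos'],yaw(st),st['grasp_force'],st['wrist_force']); go((580,6.8,77),178)
print([px('wrist',P,st)*1.4 for P in [(580,6.8,49),(580,58.8,49),(580,-45,49),(528,6.8,49)]])"
```

```text
[578.64194126   6.80310773 102.51044136] 178.07528662274942 42.01464056968689 [-1.28375216 -0.04461529 -1.3601809 ]
turn [ 0.01 -0.13  0.05] shift [-2.7  0.1 25.2] F [-0.9  0.3 -1.8] op 46.4 t 9.5
[array([396.50907736, 325.71206357]), array([499.18931215, 322.40376899]), array([294.67587203, 328.78960972]), array([392.87548318, 222.56408001])]
```

View pics/w4.png

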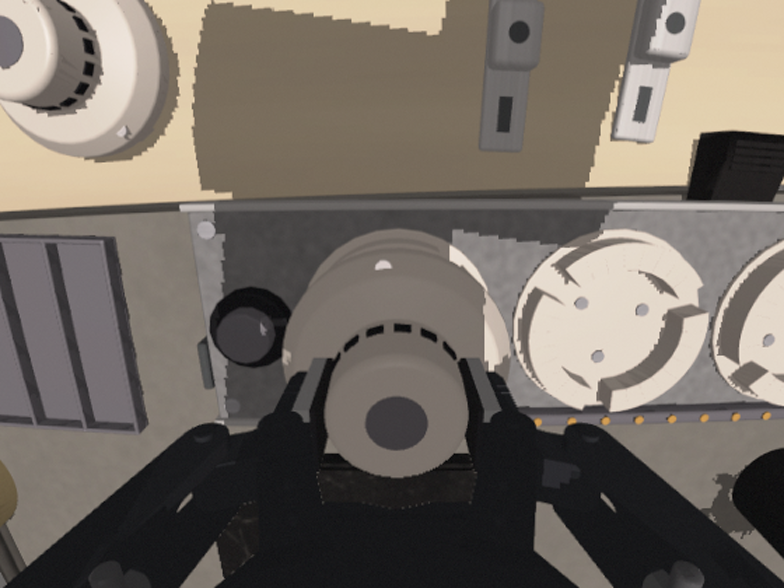

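```bash
python3 -c "
from h import *
st=manip.sense()
for P in [(513,322,49),(708,312,49),(610,230,49),(613,411,49),(398,230,49),(508,330,49),(395,423,62+69.4),(395,423,131.4)]: print(w('wrist',P[0],P[1],P[2],st,1.4).round(1))
for P in [(-45,0),]: pass
im=cv2.imread('pics/w4.png'); 
"
```

```text
[578.5  65.8  49. ]
[576.9 167.9  49. ]
[533.1 110.2  49. ]
[633.6 124.9  49. ]
[530.1   9.1  49. ]
[582.8  63.5  49. ]
[578.4   6.1 131.4]
[578.4   6.1 131.4]
```

```bash
python3 -c "
from h import *
im=cv2.imread('pics/w4.png').astype(int).mean(2).astype(int)
for r in (280,300,320,335): print(r,im[r,484:560:2])
im=cv2.imread('pics/w3.png').astype(int).mean(2).astype(int)
for r in (395,407,420): print(r,'L',im[r,326:360:2],'R',im[r,464:500:2],'ML',im[r,506:520:2],'MR',im[r,620:660:2])
"
```

```text
280 [144 134 133 136 136 135 134 133 132 131 130 130 131 133 133 136 134 136
 137 137 135 100 141 218 220 220 219 218 219 219 219 218 219 218 219 219
 218 219]
300 [103 180 186 184 156 133 136 136 132 132 134 137 136 136 136 137 127 135
 223 217 218 159 100  97  98  97  98 108 182 218 218 217 217 218 214 191
 150 144]
320 [158 191 187 186 187 185 185 184 183 181 132 138 137 137 109 192 224 121
 110 101  96  98  97 107 187 219 217 216 216 217 216 217 216 216 216 216
 216 216]
335 [170 218 218 213 205 187 186 184 184 182 183 183 146 136 109 199 220 125
 110  98  97  92 132 212 216 217 217 216 216 216 217 215 216 216 216 216
 216 215]
395 L [12  6 10 35 60 58 56 58 88 97 96 92 96 96 96 96 97] R [185 184 186 185 186 181 186 187 146  37  13  15  16  10  14  17  13  12] ML [32 66 69 71 69 69 71] MR [ 95  97  96  96  93  88 101 115 118 119 121 120 119 103 105 189 140  90
  80  81]
407 L [10 15 15  5 23 54 59 65 91 98 96 97 96 97 96 97 97] R [185 185 184 186 187 184 186 186 153  23  12  15  12  13  14  15  14  13] ML [13 16 14 43 71 69 70] MR [184 185 185 185 184 185 185 185 181 126 114 112  87 139 191 152  78  81
  81  81]
420 L [ 25  26  16  61 112 117 117 118 122 143 102  84  86  87  87  89  90] R [182 185 181 186 185 186 184 144 110 116  79  16  13  11  16  13  13  14] ML [13 13 12 17 18 35 76] MR [185 184 185 185 186 185 186 155 111 113 114 114 105 131 187 134  82  81
  80  81]
```

```bash
python3 -c "
from h import *
st=manip.sense()
for c in [(580,6),(583,121)]:
  for r,z in [(52,32),(47.5,49),(52,49)]:
    print(c,r,z,[ (px('wrist',(c[0]+r*a,c[1]+r*b,z),st)*1.4).round(0) for a,b in [(0,-1),(0,1),(-1,0),(1,0)]])
im=cv2.imread('pics/w4.png'); cv2.imwrite('pics/w4c.png',cv2.resize(im[200:440,270:720],None,fx=1.75,fy=1.75,interpolation=cv2.INTER_CUBIC))
"
```

```text
(580, 6) 52 32 [array([300., 320.]), array([490., 314.]), array([391., 221.]), array([398., 400.])]
(580, 6) 47.5 49 [array([302., 331.]), array([489., 326.]), array([392., 235.]), array([398., 410.])]
(580, 6) 52 49 [array([293., 332.]), array([498., 325.]), array([391., 226.]), array([398., 417.])]
(583, 121) 52 32 [array([510., 318.]), array([693., 312.]), array([615., 220.]), array([592., 397.])]
(583, 121) 47.5 49 [array([528., 330.]), array([707., 323.]), array([631., 235.]), array([607., 406.])]
(583, 121) 52 49 [array([519., 330.]), array([715., 323.]), array([632., 225.]), array([606., 413.])]
```

View pics/w4c.png

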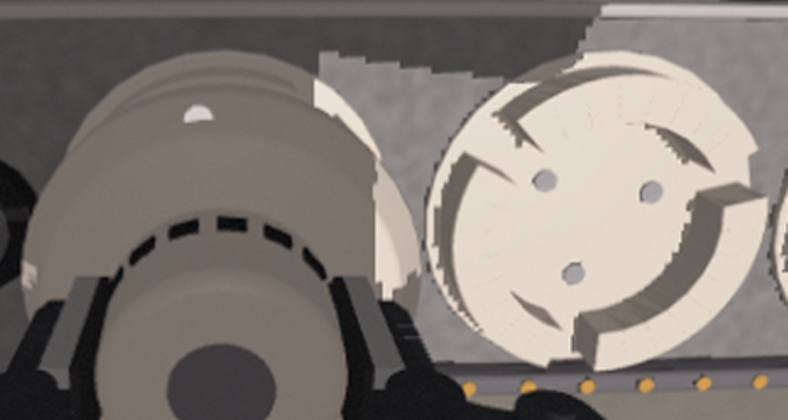

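Request:
apply_moves --motion '[[[-3.4,1.1,10,0,0,0,40],[0,0,8,0,0,0,40],[0,0,3,0,0,0,40],[0,0,3,0,0,0,40],[0,0,3,0,0,0,40],[0,0,0,0,0,0,40]]]'

```text
time_s: 10.1
tool_pos: [582.2, 7.4, 76.7]
orientation: [0.0, 0.017, 1.0, -0.0]
wrist_force: [-3.0, 0.5, 10.8]
opening: 0.546
grasp_force: 43.4
```

Request:
apply_moves --motion '[[[0,0,-0.3,0,0,4,40],[0,0,0,0,0,4,40],[0,0,0,0,0,4,40],[0,0,0,0,0,4,40],[0,0,0,0,0,4,40]]]'

```text
time_s: 10.6
tool_pos: [583.3, 7.2, 76.7]
orientation: [0.002, 0.192, 0.981, -0.0]
wrist_force: [-1.0, 0.1, 6.0]
opening: 0.548
grasp_force: 42.9
```

Request:
apply_moves --motion '[[[0,0,0.1,0,0,4,40],[0,0,0,0,0,4,40],[0,0,0,0,0,4,40],[0,0,0,0,0,4,40],[0,0,0,0,0,4,40],[0,0,0,0,0,4,40]]]'

```text
time_s: 11.2
tool_pos: [583.4, 7.1, 75.6]
orientation: [0.002, 0.392, 0.92, 0.0]
wrist_force: [4.9, -1.4, -2.0]
opening: 0.551
grasp_force: 42.1
```

Request:
apply_moves --motion '[[[0,0,2,0,0,0,40],[0,0,2,0,0,0,40],[0,0,0,0,0,0,40]]]'

```text
time_s: 11.5
tool_pos: [583.5, 7.1, 71.4]
orientation: [0.001, 0.39, 0.921, 0.0]
wrist_force: [3.4, -0.7, -1.7]
opening: 0.55
grasp_force: 42.1
```

Request:
apply_moves --motion '[[[0,0,1.5,0,0,0,40],[0,0,1,0,0,0,40],[0,0,0,0,0,0,40]]]'

```text
time_s: 11.8
tool_pos: [583.5, 7.2, 69.8]
orientation: [0.001, 0.39, 0.921, 0.0]
wrist_force: [4.0, -0.6, 3.6]
opening: 0.549
grasp_force: 42.6
```

Request:
apply_moves --motion '[[[0,0,-0.4,0,0,0,75],[0,0,0,0,0,0,75],[0,0,0,0,0,0,75],[0,0,-30,0,0,0,75],[0,0,-40,0,0,-6,75],[0,0,-40,0,0,-8,75],[0,0,0,0,0,-8,75],[0,0,0,0,0,-8,75],[0,0,0,0,0,-8,75],[0,0,0,0,0,-7,75]]]'

```text
time_s: 12.8
tool_pos: [580.9, 7.9, 178.9]
orientation: [-0.001, 0.006, 1.0, 0.0]
wrist_force: [-0.2, 0.5, 0.4]
opening: 0.752
grasp_force: 0.0
```

Request:
apply_moves --motion '[[[0,0,0,0,0,0,75]]]'

```text
time_s: 12.9
tool_pos: [581.0, 7.8, 178.8]
orientation: [-0.001, 0.009, 1.0, 0.0]
wrist_force: [-0.4, -0.3, 0.0]
opening: 0.752
grasp_force: 0.0
```

```bash
python3 -c "
from h import *
st=snap('w5',(0,0,560,420)); print(st['tool_pos'],yaw(st)); go((443,-150,60),178,st)"
```

```text
[581.03486278   7.81789553 178.8279987 ] 179.02222426430805
turn [ 0.03 -0.16  1.02] shift [ 132.4 -162.5  118.8] F [-0.4 -0.3  0. ] op 63.9 t 12.9
```

View pics/w5.png

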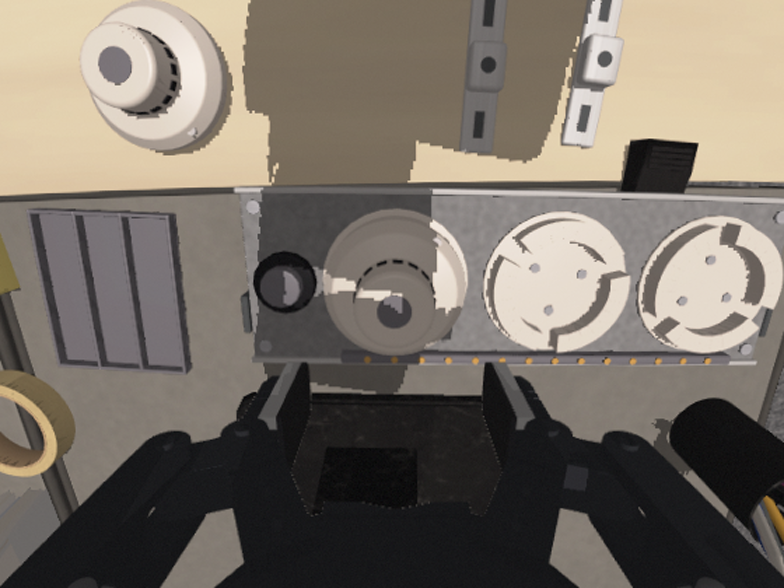

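```bash
python3 -c "
from h import *
st=manip.sense()
for nm,u,v,z in [('h1',393,312,99),('h2',114,65,62),('mL',484,285,32),('mR',630,275,49),('mT',562,212,32),('mB',556,353,49),('btn',286,288,54),('tTL',30,210,12),('tTR',174,214,12),('tBL',60,368,12),('tBR',187,372,12),('d1a',78,212,12),('d1b',98,370,12),('d2a',126,213,12),('d2b',143,371,12),('b1',603,59,21),('b2',488,64,21)]: print(nm,w('wrist',u,v,z,st,1.4).round(1))
"
```

```text
h1 [584.8   5.9  99. ]
h2 [ 444.3 -152.2   62. ]
mL [589.9  71.4  32. ]
mR [579.5 168.8  49. ]
mT [538.2 123.5  32. ]
mB [637.3 122.7  49. ]
btn [582.8 -66.2  54. ]
tTL [ 529.1 -271.    12. ]
tTR [ 536.2 -156.8   12. ]
tBL [ 663.1 -282.7   12. ]
tBR [ 667.4 -169.6   12. ]
d1a [ 532.1 -231.9   12. ]
d1b [ 665.1 -248.1   12. ]
d2a [ 534.2 -193.9   12. ]
d2b [ 666.2 -208.    12. ]
b1 [439.2 146.8  21. ]
b2 [442.5  70.5  21. ]
```

Request:
apply_moves --motion '[[[0,0,0,0,0,1,75],[26.5,-32.7,8,0,0,0,75],[26.5,-32.7,8,0,0,0,75],[26.5,-32.7,8,0,0,0,75],[26.5,-32.7,8,0,0,0,75],[26.5,-32.7,8,0,0,0,75],[0,0,40,0,0,0,75],[0,0,30,0,0,0,75],[0,0,0,0,0,0,75]]]'

```text
time_s: 13.85
tool_pos: [441.8, -150.5, 66.7]
orientation: [-0.003, 0.019, 1.0, 0.002]
wrist_force: [-0.4, -0.3, -0.0]
opening: 0.749
grasp_force: 0.0
```

```bash
python3 -c "
from h import *
st=manip.sense(); print(st['tool_pos'],yaw(st)); go((443.3,-151,33),178,st)"
```

```text
[ 441.77459651 -150.54143983   66.65606366] 177.8471593579489
turn [ 0.23 -0.39 -0.15] shift [-1.5 -0.4 33.7] F [-0.4 -0.3 -0. ] op 63.7 t 13.8
```

Request:
apply_moves --motion '[[[-1.5,0,15,0.2,-0.4,0,75],[0,0,12,0,0,0,75],[0,0,6.5,0,0,0,75],[0,0,0,0,0,0,75],[0,0,0,0,0,0,40],[0,0,0,0,0,0,40],[0,0,0,0,0,0,40],[0,0,0,0,0,0,40]]]'

```text
time_s: 14.65
tool_pos: [446.2, -151.5, 36.7]
orientation: [0.004, 0.017, 1.0, -0.002]
wrist_force: [0.5, 0.8, 6.0]
opening: 0.55
grasp_force: 41.6
```

```bash
python3 -c "
from h import *
st=manip.sense(); print(st['tool_pos'],yaw(st),st['grasp_force']); go((587,122,103),178,st)"
```

```text
[ 446.24819881 -151.53624401   36.65289911] 178.03009113972237 41.58720552921295
turn [-0.23  0.47  0.03] shift [-131.1  278.3  -66.3] F [0.5 0.8 6. ] op 46.8 t 14.7
```

Request:
apply_moves --motion '[[[0,0,-35,0,0,0,40],[0,0,-35,0,0,0,40],[0,0,0,0,0,0,40],[0,0,0,0,0,0,40]]]'

```text
time_s: 15.05
tool_pos: [445.7, -151.4, 106.5]
orientation: [0.004, 0.017, 1.0, -0.002]
wrist_force: [-0.2, -0.5, -1.3]
opening: 0.547
grasp_force: 42.2
```

```bash
python3 -c "
from h import *
st=snap('w6'); print(st['tool_pos'],yaw(st),st['grasp_force']); go((587,122,103),178,st)"
```

```text
[ 445.66016823 -151.38786901  106.47163749] 178.044701240802 42.19653904438019
turn [-0.26  0.49  0.04] shift [-131.7  278.2    3.5] F [-0.2 -0.5 -1.3] op 46.5 t 15.1
```

View pics/w6.png

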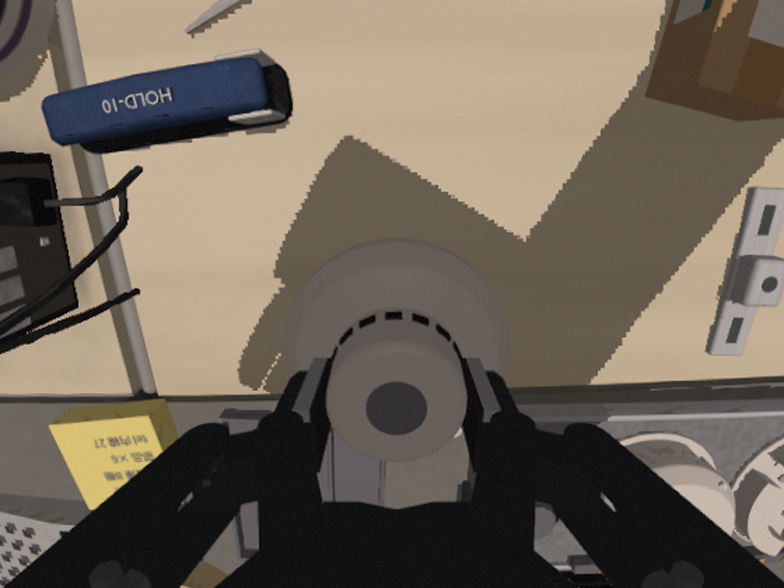

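```bash
python3 -c "
from h import *
st=manip.sense()
print(w('wrist',397,408,106.5+25.3,st,1.4)-st['tool_pos'], w('wrist',397,408,106.5+29,st,1.4)-st['tool_pos'])
"
```

```text
[-2.73028203  0.17522319 26.1458603 ] [-5.18550261  0.25466518 29.8458603 ]
```

Request:
apply_moves --motion '[[[0,0,-25,0,0,0,40],[-19.2,39.7,0,0,0,0,40],[-19.2,39.7,0,0,0,0,40],[-19.2,39.7,0,0,0,0,40],[-19.2,39.7,0,0,0,0,40],[-19.2,39.7,0,0,0,0,40],[-19.2,39.7,0,0,0,0,40],[-19,39.7,0,0,0,0,40],[0,0,25,0,0,0,40],[0,0,0,0,0,0,40]]]'

```text
time_s: 16.1
tool_pos: [585.6, 123.1, 101.2]
orientation: [-0.002, 0.016, 1.0, -0.002]
wrist_force: [-1.2, -0.3, -1.9]
opening: 0.549
grasp_force: 42.2
```

```bash
python3 -c "
from h import *
st=snap('w7',(190,100,560,320),2.1); print(st['tool_pos'],yaw(st),st['grasp_force'],st['opening']); go((589.5,121.5,81),178,st)
print([(px('wrist',P,st)) for P in [(587,122,49),(535,122,32),(535,122,49)]])
"
```

```text
[585.55232997 123.14658876 101.23611442] 178.18793946176643 42.15669393539429 0.5489273083266925
turn [-0.25 -0.17  0.19] shift [-4.  -1.5 20.2] F [-1.2 -0.3 -1.9] op 46.7 t 16.1
[array([281.91643934, 233.68302199]), array([279.69934237, 156.18783399]), array([279.36036912, 159.62060657])]
```

View pics/w7.png

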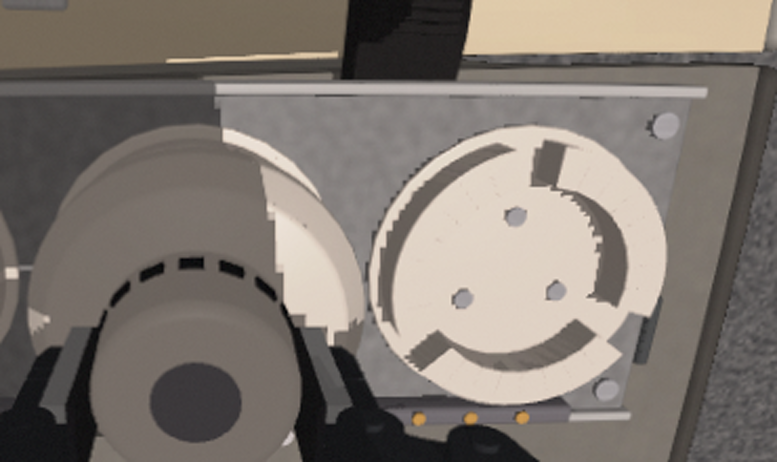

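Request:
apply_moves --motion '[[[-4.5,-1,8,0,0,7,40],[0,0,6,0,0,7,40],[0,0,2,0,0,7,40],[0,0,2,0,0,0,40],[0,0,2,0,0,0,40],[0,0,0,0,0,0,40]]]'

```text
time_s: 16.75
tool_pos: [593.3, 120.1, 85.8]
orientation: [0.003, 0.199, 0.98, -0.001]
wrist_force: [1.2, -0.4, -0.2]
opening: 0.548
grasp_force: 42.1
```

Request:
apply_moves --motion '[[[2.8,-1.2,0,0,0,0,40],[0,0,2,0,0,0,40],[0,0,2,0,0,0,40],[0,0,1,0,0,0,40],[0,0,0,0,0,0,40],[0,0,0,0,0,0,40]]]'

```text
time_s: 17.35
tool_pos: [590.7, 120.7, 80.9]
orientation: [0.004, 0.199, 0.98, -0.001]
wrist_force: [-0.2, 0.3, -0.9]
opening: 0.547
grasp_force: 42.4
```

Request:
apply_moves --motion '[[[0,0,1,0,0,0,40],[0,0,0.5,0,0,0,40],[0,0,0,0,0,0,40]]]'

```text
time_s: 17.65
tool_pos: [590.8, 120.7, 80.6]
orientation: [0.004, 0.199, 0.98, -0.001]
wrist_force: [-1.7, -0.2, 6.3]
opening: 0.548
grasp_force: 43.0
```

On the rim at about 7 N; turn by feel.

Request:
apply_moves --motion '[[[0,0,0,0,0,3,40],[0,0,0,0,0,3,40],[0,0,0,0,0,3,40],[0,0,0,0,0,3,40],[0,0,0,0,0,0,40]]]'

```text
time_s: 18.15
tool_pos: [591.9, 120.5, 80.6]
orientation: [0.005, 0.3, 0.954, -0.001]
wrist_force: [-0.4, -2.1, 6.5]
opening: 0.547
grasp_force: 42.8
```

Request:
apply_moves --motion '[[[0,0,0,0,0,3,40],[0,0,0,0,0,3,40],[0,0,0,0,0,3,40],[0,0,0,0,0,0,40]]]'

```text
time_s: 18.55
tool_pos: [590.9, 120.7, 79.5]
orientation: [0.004, 0.374, 0.927, -0.0]
wrist_force: [0.5, 0.7, -1.0]
opening: 0.549
grasp_force: 42.1
```

Dropped; press home.

Request:
apply_moves --motion '[[[0,0,2,0,0,0,40],[0,0,2,0,0,0,40],[0,0,1.5,0,0,0,40],[0,0,0.8,0,0,0,40],[0,0,0,0,0,0,40]]]'

```text
time_s: 19.05
tool_pos: [590.0, 120.8, 73.7]
orientation: [0.003, 0.374, 0.927, -0.001]
wrist_force: [-1.9, -0.1, 4.9]
opening: 0.544
grasp_force: 43.0
```

Request:
apply_moves --motion '[[[0,0,-0.5,0,0,0,75],[0,0,0,0,0,0,75],[0,0,0,0,0,0,75],[0,0,-30,0,0,0,75],[0,0,-40,0,0,-8,60],[0,0,-30,0,0,-8,40],[0,0,0,0,0,-8,0],[0,0,0,0,0,-8,0],[0,0,0,0,0,-8,0],[0,0,0,0,0,-3,0]]]'

```text
time_s: 20.05
tool_pos: [589.9, 121.0, 173.5]
orientation: [0.003, 0.007, 1.0, -0.002]
wrist_force: [-0.0, 0.8, 0.3]
opening: -0.002
grasp_force: 0.0
```

Request:
apply_moves --motion '[[[0,-20,0,0,0,0,0],[0,0,0,0,0,0,0],[0,0,0,0,0,0,0]]]'

```text
time_s: 20.35
tool_pos: [589.6, 101.0, 173.5]
orientation: [0.003, 0.009, 1.0, -0.002]
wrist_force: [-0.3, -0.5, 0.8]
opening: -0.001
grasp_force: 0.0
```

```bash
python3 -c "
from h import *
st=snap('w8'); print(st['tool_pos'],yaw(st),st['opening']); go((582,-70,70),178,st)
"
```

```text
[589.58330914 100.9783398  173.46395143] 178.97301399411185 -0.0014178171845862177
turn [-0.18  0.38  0.97] shift [   1.6 -171.1  103.5] F [-0.3 -0.5  0.8] op -0.1 t 20.4
```

View pics/w8.png

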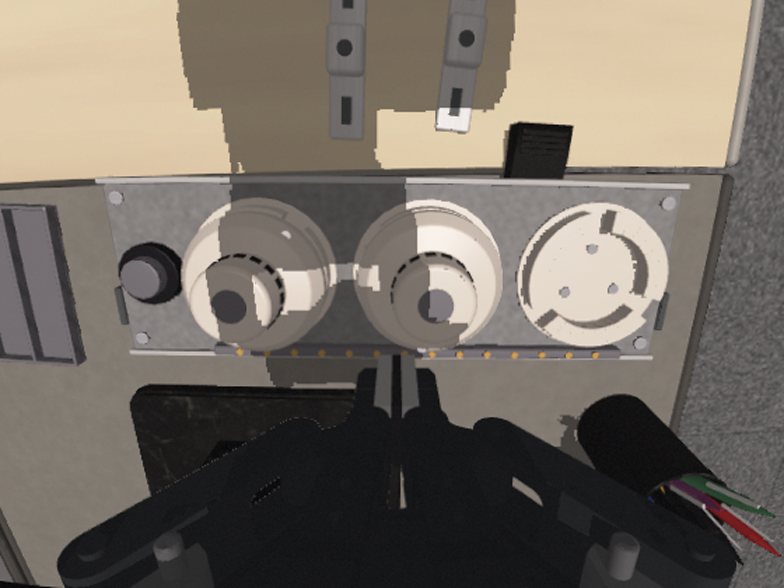

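```bash
python3 -c "
from h import *
st=manip.sense()
for u,v,z in [(139,278,54),(230,306,99),(438,303,99)]: print(w('wrist',u,v,z,st,1.4).round(1))
go((583,-70,70),179,st)"
```

```text
[582.2 -70.2  54. ]
[586.9   8.5  99. ]
[586.9 124.   99. ]
turn [-0.18  0.38  0.01] shift [   3.6 -171.4  103.5] F [-0.6  1.7  0.4] op -0.1 t 20.4
```

Request:
apply_moves --motion '[[[1,-43,0,-0.2,0.4,0,0],[1,-43,0,0,0,0,0],[1.5,-43,0,0,0,0,0],[1.5,-42.4,0,0,0,0,0],[0,0,45,0,0,0,0],[0,0,45,0,0,0,0],[0,0,13,0,0,0,0],[0,0,0,0,0,0,0]]]'

```text
time_s: 21.2
tool_pos: [580.3, -69.3, 68.8]
orientation: [-0.003, 0.008, 1.0, 0.001]
wrist_force: [0.6, 0.4, 0.9]
opening: -0.003
grasp_force: 0.0
```

Request:
apply_moves --motion '[[[0,0,0,0,0,0,0],[0,0,8,0,0,0,0],[0,0,5,0,0,0,0],[0,0,4,0,0,0,0],[0,0,3,0,0,0,0],[0,0,0,0,0,0,0]]]'

```text
time_s: 21.8
tool_pos: [582.2, -70.2, 51.0]
orientation: [0.0, 0.008, 1.0, -0.0]
wrist_force: [1.1, 1.6, 3.5]
opening: 0.002
grasp_force: 1.5
```

Request:
apply_moves --motion '[[[0,0,2,0,0,0,0],[0,0,2,0,0,0,0],[0,0,0,0,0,0,0],[0,0,0,0,0,0,0]]]'

```text
time_s: 22.2
tool_pos: [582.2, -70.2, 48.0]
orientation: [0.001, 0.008, 1.0, -0.0]
wrist_force: [-0.1, 1.8, 10.3]
opening: -0.004
grasp_force: 4.7
```

Request:
apply_moves --motion '[[[0,0,0,0,0,0,0],[0,0,-20,0,0,0,0],[0,0,-45,0,0,0,0],[0,0,-45,0,0,8,30],[0,0,0,0,0,8,60],[0,0,0,0,0,8,60],[0,0,0,0,0,8,60],[0,0,0,0,0,8,60],[0,0,0,0,0,8,60],[0,0,0,0,0,8,60]]]'

```text
time_s: 23.2
tool_pos: [581.2, -70.4, 156.3]
orientation: [-0.001, 0.479, 0.878, -0.0]
wrist_force: [0.3, 0.2, 0.9]
opening: 0.604
grasp_force: 0.0
```

Request:
apply_moves --motion '[[[0,0,0,0,0,8,60],[0,0,0,0,0,8,60],[0,0,0,0,0,8,60],[0,0,0,0,0,8,60],[0,0,0,0,0,4,60],[0,0,0,0,0,0,60],[0,0,0,0,0,0,60]]]'

```text
time_s: 23.9
tool_pos: [581.4, -70.3, 156.4]
orientation: [-0.0, 0.725, 0.689, -0.0]
wrist_force: [-1.0, 0.3, -0.4]
opening: 0.601
grasp_force: 0.0
```

```bash
python3 -c "
from h import *
st=manip.sense(); print(st['tool_pos'],yaw(st),st['opening']); go((442.6,70.3,50),86.9,st)
"
```

```text
[581.42544922 -70.31238061 156.43388667] 87.13036052225198 0.6008502496091355
turn [-0.05  0.01  0.23] shift [ 132.9 -146.2  106.4] F [-1.   0.3 -0.4] op 51.1 t 23.9
```

Request:
apply_moves --motion '[[[33.2,-36.5,0,0,0,0.2,60],[33.2,-36.5,0,0,0,0,60],[33.2,-36.5,0,0,0,0,60],[33.3,-36.7,0,0,0,0,60],[0,0,45,0,0,0,60],[0,0,45,0,0,0,60],[0,0,0,0,0,0,60],[0,0,0,0,0,0,60],[0,0,0,0,0,0,60]]]'

```text
time_s: 24.8
tool_pos: [444.5, 70.0, 68.6]
orientation: [0.001, 0.726, 0.687, 0.001]
wrist_force: [-0.2, -0.0, -0.3]
opening: 0.594
grasp_force: 0.0
```

```bash
python3 -c "
from h import *
st=manip.sense(); print(st['tool_pos'],yaw(st),st['opening']); go((442.6,70.3,8),86.9,st)
im=manip.read_camera('wrist'); h=cv2.cvtColor(im,cv2.COLOR_RGB2HSV)
m=((h[:,:,1]<25)&(h[:,:,2]>60)).astype(np.uint8); 
n,l,s,c=cv2.connectedComponentsWithStats(m)
for i in range(1,n):
    if s[i,4]>300: print(s[i],c[i].round(0),w('wrist',*c[i],6,st).round(0), cv2.minAreaRect(cv2.findNonZero((l==i).astype(np.uint8))))
print(px('wrist',(442.6,70.3,21),st),px('wrist',(388.5,72.6,6),st),px('wrist',(495.9,66.7,6),st))
cv2.imwrite('pics/w9.png',im[:,:,::-1])
"
```

```text
[444.52261046  70.03150191  68.62758138] 86.83990994212294 0.5944617003819894
turn [ 0.21  0.02 -0.06] shift [ 0.2 -1.9 60.6] F [-0.2 -0.  -0.3] op 50.5 t 24.8
[  386     0   174   312 20315] [448. 141.] [562. 126.   6.] ((481.9131164550781, 158.98336791992188), (170.43736267089844, 314.8174743652344), 4.48460578918457)
[ 185   95  165   46 5301] [266. 117.] [438. 147.   6.] ((266.1597595214844, 117.68342590332031), (164.91860961914062, 38.90757751464844), 3.945185899734497)
[ 206  210  148   38 4166] [279. 226.] [442.  71.   6.] ((279.5, 228.5), (37.0, 147.0), 90.0)
[203 257  26  46 462] [215. 279.] [389.  29.   6.] ((214.47496032714844, 278.04833984375), (14.303967475891113, 47.950313568115234), 16.113418579101562)
[338 257  26  46 469] [351. 279.] [496.  23.   6.] ((351.26580810546875, 278.0919189453125), (47.97268295288086, 14.058329582214355), 73.53998565673828)
[  19  296   84   38 1128] [ 72. 316.] [262.  -2.   6.] ((59.96345520019531, 315.072998046875), (87.26707458496094, 25.39360809326172), 9.904183387756348)
[ 383  358   54   57 1609] [404. 390.] [ 549. -101.    6.] ((401.7606201171875, 392.1838073730469), (72.69610595703125, 32.52965545654297), 54.117862701416016)
[538 370  22  28 470] [550. 385.] [ 697. -112.    6.] ((548.5, 383.5), (27.0, 21.0), 90.0)
[279.38871253 233.65196756] [206.17107243 226.7173617 ] [351.90725802 226.59011549]
```

Request:
apply_moves --motion '[[[0,-1.5,30,0.2,0,0,60],[0,0,20,0,0,0,60],[0,0,10,0,0,0,60],[0,0,0,0,0,0,60],[0,0,0,0,0,0,10],[0,0,0,0,0,0,10],[0,0,0,0,0,0,10],[0,0,0,0,0,0,10]]]'

```text
time_s: 25.65
tool_pos: [442.3, 70.4, 8.2]
orientation: [-0.0, 0.726, 0.687, -0.0]
wrist_force: [0.4, -1.3, 7.9]
opening: 0.339
grasp_force: 40.6
```

```bash
python3 -c "
from h import *
st=manip.sense(); print(st['tool_pos'],yaw(st),st['opening']*85,st['wrist_force']); go((599,-220,90),85,st)
"
```

```text
[442.30975523  70.36146429   8.21939436] 86.84645586612942 28.84669758536043 [ 0.42885469 -1.33560132  7.9033638 ]
turn [-0.04  0.02  1.85] shift [-275.6  181.4  -81.8] F [ 0.4 -1.3  7.9] op 28.8 t 25.6
```

Request:
apply_moves --motion '[[[0,0,-45,0,0,0,10],[0,0,-45,0,0,0,10],[0,0,-25,0,0,1.9,10],[-39,26,0,0,0,0,10],[-39,26,0,0,0,0,10],[-39,26,0,0,0,0,10],[-39,26,0,0,0,0,10],[-39,26,0,0,0,0,10],[-39,26,0,0,0,0,10],[-40,25,0,0,0,0,10]]]'

```text
time_s: 26.65
tool_pos: [598.4, -220.0, 122.0]
orientation: [-0.001, 0.738, 0.675, -0.001]
wrist_force: [1.6, 0.8, -0.9]
opening: 0.336
grasp_force: 39.9
```

Request:
apply_moves --motion '[[[0,0,0,0,0,0,10],[0,0,0,0,0,0,10],[0,0,0,0,0,0,10]]]'

```text
time_s: 26.95
tool_pos: [596.6, -217.0, 121.1]
orientation: [-0.002, 0.737, 0.675, -0.002]
wrist_force: [0.8, 0.2, -0.6]
opening: 0.339
grasp_force: 39.9
```

```bash
python3 -c "
from h import *
st=snap('w10'); print(st['tool_pos'],yaw(st),st['opening']*85,st['wrist_force'],st['grasp_force'])
"
```

```text
[ 596.58769539 -216.99557622  121.11124933] 84.96443977404732 28.815040626993408 [ 0.75933991  0.2148398  -0.61747029] 39.8880672454834
```

View pics/w10.png

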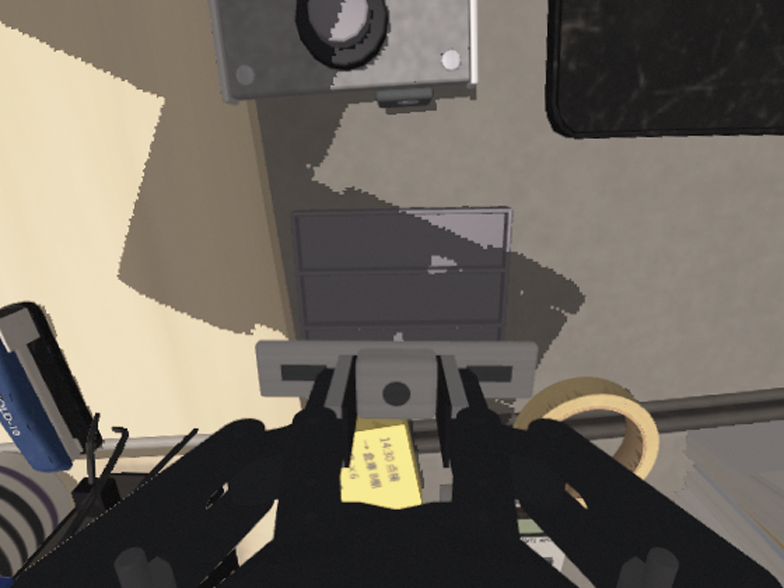

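```bash
python3 -c "
from h import *
st=manip.sense()
P={n:w('wrist',u,v,12,st,1.4) for n,u,v in [('L',293,211),('R',512,208),('dL',299,271),('dR',508,267.5),('eL',302.5,325.5),('eR',506,322)]}
for n in P: print(n,P[n].round(1))
d=P['R']-P['L']; yt=np.degrees(np.arctan2(d[1],d[0])); e=P['dR']-P['dL']; print('yaws',yt,np.degrees(np.arctan2(e[1],e[0])), np.linalg.norm(d))
# fit tray pose: tray pts
from scipy.optimize import least_squares
T=np.array([(-67,57),(67,57),(-65.5,18.5),(65.5,18.5),(-65.5,-18.5),(65.5,-18.5)]); Q=np.array([P[k][:2] for k in P])
f=lambda p:((np.c_[T[:,0]*np.cos(p[2])-T[:,1]*np.sin(p[2])+p[0],T[:,0]*np.sin(p[2])+T[:,1]*np.cos(p[2])+p[1]])-Q).ravel()
r=least_squares(f,[599,-220,-.09]); print(r.x[:2],np.degrees(r.x[2]),f(r.x).round(1)); c,s=np.cos(r.x[2]),np.sin(r.x[2]); ya=90+np.degrees(r.x[2])
for y in(37,0,-37): print(y,r.x[0]-s*y,r.x[1]+c*y)
# held bracket ends
b=[w('wrist',u,v,113+6,st,1.4) for u,v in [(258,368),(536,368)]]; print(np.round(b,1)); print(w('wrist',397,384,113+21,st,1.4))
go((r.x[0]-s*37,r.x[1]+c*37,45),ya)
"
```

```text
L [ 539.2 -161.9   12. ]
R [ 669.7 -171.3   12. ]
dL [ 537.  -198.9   12. ]
dR [ 667.  -207.8   12. ]
eL [ 533.5 -235.4   12. ]
eR [ 665.6 -244.1   12. ]
yaws -4.13530777483669 -3.8841036516930205 130.88927459207076
[ 600.72021587 -222.19066251] -3.915236946745551 [-1.4  1.1  1.7  1.4 -0.4 -0.3  0.3 -0.4  0.6 -0.8 -0.8 -1. ]
37 603.2465983382546 -185.27701474569952
0 600.720215867612 -222.19066251467555
-37 598.1938333969694 -259.1043102836516
[[ 543.5 -210.6  119. ]
 [ 651.3 -219.6  119. ]]
[ 597.72868128 -213.26690209  134.        ]
turn [-0.31 -0.06 -1.08] shift [31.8  4.4 76.2] F [ 0.1 -0.2 -0.5] op 28.9 t 27.0
```

Request:
apply_moves --motion '[[[15,1.8,0,-0.3,0,-1.1,10],[15,1.8,0,0,0,0,10],[0,0,45,0,0,0,10],[0,0,35,0,0,0,10],[0,0,0,0,0,0,10],[0,0,0,0,0,0,10],[0,0,0,0,0,0,10]]]'

```text
time_s: 27.7
tool_pos: [605.5, -188.8, 43.2]
orientation: [0.002, 0.731, 0.683, 0.001]
wrist_force: [0.3, -0.5, -0.2]
opening: 0.341
grasp_force: 39.9
```

```bash
python3 -c "
from h import *
st=manip.sense(); print(st['tool_pos'],yaw(st),st['grasp_force']); go((602.4,-187,11.2),86.1)"
```

```text
[ 605.53147152 -188.76548672   43.20952054] 86.08739971286977 39.858763217926025
turn [ 0.29  0.09 -0.01] shift [ 1.5 -3.2 32. ] F [ 0.3 -0.5 -0.2] op 29.0 t 27.7
```

Request:
apply_moves --motion '[[[1.5,-3.2,10,0.3,0,0,10],[0,0,8,0,0,0,10],[0,0,6,0,0,0,10],[0,0,4,0,0,0,10],[0,0,3,0,0,0,10],[0,0,0,0,0,0,10],[0,0,0,0,0,0,10]]]'

```text
time_s: 28.4
tool_pos: [600.5, -187.1, 11.3]
orientation: [-0.001, 0.731, 0.682, -0.001]
wrist_force: [-2.6, 1.0, 7.2]
opening: 0.336
grasp_force: 40.8
```

Request:
apply_moves --motion '[[[0,0,-0.4,0,0,0,60],[0,0,0,0,0,0,60],[0,0,0,0,0,0,60],[0,0,0,0,0,0,60],[0,0,-40,0,0,0,60],[0,0,-40,0,0,0,60],[0,0,-40,0,0,2,60],[0,0,0,0,0,0,60],[0,0,0,0,0,0,60]]]'

```text
time_s: 29.3
tool_pos: [601.8, -187.4, 131.7]
orientation: [-0.0, 0.743, 0.669, -0.001]
wrist_force: [-0.1, 1.1, -0.3]
opening: 0.601
grasp_force: 0.0
```

```bash
python3 -c "
from h import *
st=manip.sense(); print(st['tool_pos'],yaw(st)); go((438.5,147,60),84); snap('w11')"
```

```text
[ 601.79499932 -187.37415765  131.69748007] 84.05547528439857
turn [-0.08  0.07  0.06] shift [ 315.5 -197.4   71.7] F [-0.1  1.1 -0.3] op 51.1 t 29.3
```

Request:
apply_moves --motion '[[[39.4,-24.7,0,0,0,0,60],[39.4,-24.7,0,0,0,0,60],[39.4,-24.7,0,0,0,0,60],[39.4,-24.7,0,0,0,0,60],[39.4,-24.7,0,0,0,0,60],[39.4,-24.7,0,0,0,0,60],[39.4,-24.7,0,0,0,0,60],[39.7,-24.5,0,0,0,0,60],[0,0,40,0,0,0,60],[0,0,25,0,0,0,60]]]'

```text
time_s: 30.35
tool_pos: [434.9, 148.7, 64.1]
orientation: [-0.002, 0.742, 0.671, -0.003]
wrist_force: [0.1, -0.9, -0.5]
opening: 0.603
grasp_force: 0.0
```

Request:
apply_moves --motion '[[[0,0,0,0,0,0,60],[0,0,0,0,0,0,60],[0,0,0,0,0,0,60],[0,0,0,0,0,0,60]]]'

```text
time_s: 30.75
tool_pos: [438.2, 146.9, 67.1]
orientation: [-0.001, 0.743, 0.669, -0.001]
wrist_force: [-0.6, 0.6, 0.2]
opening: 0.6
grasp_force: 0.0
```

```bash
python3 -c "
from h import *
st=manip.sense(); print(st['tool_pos'],yaw(st)); go((438.5,147,8.2),84,st)
im=manip.read_camera('wrist'); h=cv2.cvtColor(im,cv2.COLOR_RGB2HSV)
m=((h[:,:,1]<25)&(h[:,:,2]>60)).astype(np.uint8)
n,l,s,c=cv2.connectedComponentsWithStats(m)
for i in range(1,n):
    if s[i,4]>1500: print(s[i],c[i].round(0),w('wrist',*c[i],6,st).round(0), cv2.minAreaRect(cv2.findNonZero((l==i).astype(np.uint8))))
print(px('wrist',(438.5,147,21),st),px('wrist',(384.8,151.5,6),st),px('wrist',(491.6,141,6),st))
"
```

```text
[438.24942691 146.8502638   67.06359053] 83.99613025853796
turn [-0.1  0.  -0. ] shift [ 0.2  0.2 58.9] F [-0.6  0.6  0.2] op 51.0 t 30.8
[  401     0   159   336 16256] [446. 157.] [555. 186.   6.] ((482.271728515625, 167.74969482421875), (154.54844665527344, 335.0888366699219), 1.729158639907837)
[ 209  209  149   40 4215] [283. 226.] [438. 148.   6.] ((282.8206481933594, 228.9141845703125), (148.1523895263672, 38.44073486328125), 0.795723557472229)
[282.89349894 234.53581204] [209.53926452 227.93606038] [355.88966291 227.20037812]
```

Good match. Descend and grip.

Request:
apply_moves --motion '[[[0,0,30,0,0,0.5,60],[0,0,20,0,0,0,60],[0,0,9,0,0,0,60],[0,0,0,0,0,0,60],[0,0,0,0,0,0,10],[0,0,0,0,0,0,10],[0,0,0,0,0,0,10],[0,0,0,0,0,0,10]]]'

```text
time_s: 31.6
tool_pos: [437.9, 147.2, 8.2]
orientation: [-0.001, 0.746, 0.666, -0.001]
wrist_force: [-1.0, -0.5, 6.0]
opening: 0.337
grasp_force: 40.9
```

```bash
python3 -c "
from h import *
st=manip.sense(); print(st['tool_pos'],yaw(st),st['grasp_force'],st['wrist_force']); go((597.4,-260.5,130),86.1)"
```

```text
[437.88141802 147.19133157   8.20529606] 83.54470522218148 40.94820857048035 [-0.95142805 -0.5448282   5.96248733]
turn [-0.09  0.   -2.56] shift [-395.9  186.9 -121.8] F [-1.  -0.5  6. ] op 28.6 t 31.6
```

Request:
apply_moves --motion '[[[0,0,-40,0,0,0,10],[0,0,-45,0,0,0,10],[0,0,-37,0,0,-2.6,10],[-44,20.8,0,0,0,0,10],[-44,20.8,0,0,0,0,10],[-44,20.8,0,0,0,0,10],[-44,20.8,0,0,0,0,10],[-44,20.8,0,0,0,0,10],[-44,20.8,0,0,0,0,10],[-44,20.8,0,0,0,0,10]]]'

```text
time_s: 32.6
tool_pos: [562.3, -171.8, 129.0]
orientation: [-0.001, 0.731, 0.683, -0.001]
wrist_force: [1.4, 0.9, -0.8]
opening: 0.336
grasp_force: 40.2
```

Request:
apply_moves --motion '[[[-44,20.8,0,0,0,0,10],[-43.9,20.5,0,0,0,0,10],[0,0,0,0,0,0,10],[0,0,0,0,0,0,10],[0,0,0,0,0,0,10],[0,0,0,0,0,0,10]]]'

```text
time_s: 33.2
tool_pos: [596.7, -258.4, 128.5]
orientation: [-0.002, 0.73, 0.683, -0.001]
wrist_force: [-0.0, 0.7, -0.5]
opening: 0.339
grasp_force: 40.2
```

```bash
python3 -c "
from h import *
st=manip.sense(); print(st['tool_pos'],yaw(st),st['grasp_force'],st['opening']*85); go((597.4,-260.5,11.2),86.1)
im=manip.read_camera('wrist'); cv2.imwrite('pics/w12.png',im[:,:,::-1]); g=cv2.cvtColor(im,cv2.COLOR_RGB2GRAY)
print(g[240:300:1,195]); 
h=cv2.cvtColor(im,cv2.COLOR_RGB2HSV); m=((h[:,:,1]<30)&(h[:,:,2]>60)).astype(np.uint8)
for y in range(244,290,4):
    r=np.flatnonzero(np.diff(np.r_[0,m[y,150:420],0])); print(y,r+150)
"
```

```text
[ 596.68907428 -258.44825935  128.49360428] 86.2303199805732 40.1641184091568 28.832623189324643
turn [-0.3  -0.05  0.13] shift [ -2.    0.8 117.3] F [-0.   0.7 -0.5] op 28.8 t 33.2
[208 208 163  97 101 105 105 107 108 109 110 107 108 109 110 111 109 108
 107 108 106 105 107 106 108 107 106 106 106 107 103 103 103 105 106 107
 105 104 105 106 107 106 103 183 212 215 215 214 214 214 213 213 213 212
 213 212 213 213 212 212]
244 [184 382]
248 [183 385]
252 [183 384]
256 [184 251 255 312 315 383 411 413 414 418 419 420]
260 [184 250 254 313 316 382 401 402 405 410 412 418]
264 [184 201 239 249 254 313 317 327 366 382]
268 [166 167 171 172 176 177 179 201 238 249 254 313 318 329 365 381]
272 [150 225 237 248 254 312 319 330 342 381 388 390 394 395 405 407 408 409
 413 414 418 420]
276 [150 170 186 224 235 247 254 275 292 312 320 331 343 381 386 388 391 392
 395 396 403 407 409 410 411 412 419 420]
280 [186 222 234 246 254 274 293 312 321 332 345 380 384 387 393 394 396 397
 398 399 400 404 406 407 408 410]
284 [233 245 254 275 292 312 322 333 346 361 382 383 384 385 387 388 390 391
 395 399 413 414]
288 [232 244 255 279 287 312 322 334 348 350 352 355 419 420]
```

Request:
apply_moves --motion '[[[-2,0.8,45,-0.3,0,0,10],[0,0,40,0,0,0,10],[0,0,0,0,0,0,10],[0,0,0,0,0,0,10],[0,0,0,0,0,0,10]]]'

```text
time_s: 33.75
tool_pos: [599.7, -263.0, 46.0]
orientation: [0.003, 0.73, 0.683, 0.001]
wrist_force: [-0.1, 0.1, -0.2]
opening: 0.341
grasp_force: 40.1
```

```bash
python3 -c "
from h import *
go((597.4,-260.5,11.2),86.1)"
```

```text
turn [0.31 0.13 0.08] shift [ 2.3 -2.5 34.8] F [-0.1  0.1 -0.2] op 29.0 t 33.8
```

Request:
apply_moves --motion '[[[1.8,-1.3,10,0.3,0,0,10],[0,0,10,0,0,0,10],[0,0,7,0,0,0,10],[0,0,4,0,0,0,10],[0,0,3,0,0,0,10],[0,0,0,0,0,0,10],[0,0,0,0,0,0,10]]]'

```text
time_s: 34.45
tool_pos: [596.4, -260.4, 11.2]
orientation: [-0.002, 0.731, 0.683, -0.001]
wrist_force: [-3.0, 1.5, 12.0]
opening: 0.338
grasp_force: 41.4
```

Request:
apply_moves --motion '[[[0,0,-0.8,0,0,0,60],[0,0,0,0,0,0,60],[0,0,0,0,0,0,60],[0,0,0,0,0,0,60],[0,0,-40,0,0,0,60],[0,0,-45,0,0,0,60],[0,0,-45,0,0,0,60],[45,0,-20,0,0,0,60],[45,0,-20,0,0,0,60],[0,0,0,0,0,0,60]]]'

```text
time_s: 35.45
tool_pos: [604.7, -166.0, 183.5]
orientation: [-0.0, 0.729, 0.685, 0.0]
wrist_force: [0.6, 0.7, -0.6]
opening: 0.6
grasp_force: 0.0
```

Request:
apply_moves --motion '[[[20,0,-20,0,0,0,60],[0,0,0,0,0,0,60],[0,0,0,0,0,0,60],[0,0,0,0,0,0,60]]]'

```text
time_s: 35.85
tool_pos: [604.4, -151.8, 199.2]
orientation: [-0.002, 0.731, 0.683, -0.002]
wrist_force: [0.6, -0.0, 0.9]
opening: 0.6
grasp_force: 0.0
```

```bash
python3 -c "
from h import *
st=snap('w13'); print(st['tool_pos'],st['time_s'])
a=cv2.imread('pics/w13.png'); t=manip.read_camera('top')[:,:,::-1]; b=cv2.resize(t[120:240,130:410],(784,336),interpolation=cv2.INTER_CUBIC)
c=np.vstack([a[60:440],b]); cv2.imwrite('pics/f.png',cv2.resize(c,None,fx=.83,fy=.83))"
```

```text
[ 604.38215999 -151.81367262  199.17928748] 35.85
```

View pics/f.png

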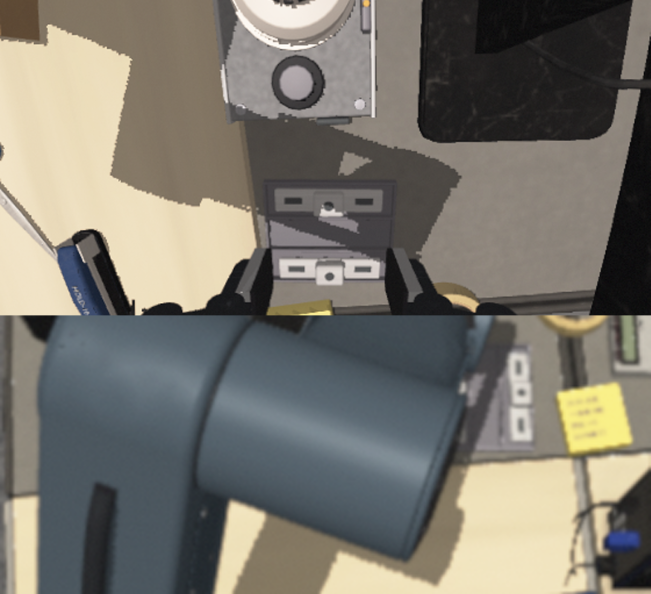

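```bash
python3 -c "
from cell import manip
print(manip.job_done())"
```

```text
the job is handed in; nothing more can be done
None
```

I handed the job in at about 36 s, with no verdict returned: the board is wedged level by wedge position and push force, both heads present are home on the right and middle bases, the button went right down, both brackets are in separate tray compartments, and I never touched the stapler or notes.

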